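# Hang two washed sample cups to drain on a tilting peg rack

## Task

The two washed sample cups lie in the troughs of the draining rack. With the peg bar still level, push each cup along its trough until it is fully home on its peg; then push the red-balled lever away until the peg bar is tipped fully up, so that both cups hang mouth-down, seated on their pegs. See that the white drip tray is also pushed all the way in under the rack (before or after, as you like), and leave the wash bottle, brush and timer where they are.

Things in the scene. Friction and masses are not known exactly. Their poses are not given: they have to be found in the camera images.
- drain_rack: Fixed steel-wire draining rack, 220 mm deep, 310 mm wide, may be turned about the vertical. Origin on the worktop below the middle of the peg bar's hinge; x points away from the robot along the troughs, y left along the hinge, z up. Hinge axis at x=0, z=75 mm, in posts 24 mm deep, 92 mm high at y=+-150. Side bars at y=+-150, x=-180 to 30, top z=41.
- trough_left (a point): Front end of the left trough, on the axis of a cup lying in it: rack x=-183, y=95, z=75 mm. Trough: two 8 mm wire rails 20 mm either side of this axis, along rack x from -183 to -26, tops at z=48 mm. Nothing between or before the rails is higher than that. Axes as the rack's.
- trough_right (a point): The same for the right trough: rack x=-183, y=-95, z=75 mm.
- tray_home (a point): Where the middle of the drip tray's left end lies when the tray is pushed all the way in against its stop: rack x=-60, y=188, z=10 mm. The tray's lane runs along rack y under the rails between two guide strips 12 mm high; the stop is at the right end. Axes as the rack's.
- peg_bar (a joint): Angle of the hinged peg bar, rad: 0 = pegs level, pointing to the robot along the troughs (start); grows as they tip up; end stop at 1.047 (pegs 60 degrees up). Stiff friction (0.5 N m) holds it where it is left. It carries two thick white pegs that reach 47 mm from the seat into the cup (52 mm across for 22 mm, then tapering to 45 and a blunt tip of 28) before a 72 mm flange with stand-off pads.
- lever_ball (a point): Centre of the red 30 mm ball on the peg bar's lever, 120 mm from the hinge axis, at rack y=0 between the cups. Bar level: leans 35 degrees towards the robot (rack x=-69, z=173 mm). Pushed away from the robot (rack +x) along its arc it tips the bar up; fully up it leans 25 degrees away (x=51, z=184). Takes about 5 to 8 N.
- seat_left (a point): Centre of the seat at the foot of the left peg (rack y=95 mm), in the plane of the pads, 15 mm from the hinge axis; the rim of a cup that is fully home lies in this plane. Its -x axis points along the peg to its tip.
- seat_right (a point): The same for the right peg (rack y=-95 mm).
- long_cup_base (a point): Centre of the closed end (outside; the face to push) of the longer, pale metal cup: straight, round, 75 mm long, 66 mm across, walls and bottom 4 mm (bore 58), 90 g. Starts on its side in either trough, mouth to the peg and in line with it, free to slide on the rails, rim clear of the peg, 55 to 95 mm short of the seat. x runs from here to the mouth.
- long_cup_rim (a point): Centre of the mouth of the longer metal cup, 75 mm along its x from the closed end.
- short_cup_base (a point): Centre of the closed end (outside; the face to push) of the shorter, blue cup: straight, round, 60 mm long, 66 mm across, walls and bottom 4 mm (bore 58), 80 g. Starts on its side in either trough, mouth to the peg and in line with it, free to slide on the rails, rim clear of the peg, 55 to 95 mm short of the seat. x runs from here to the mouth.
- short_cup_rim (a point): Centre of the mouth of the shorter blue cup, 60 mm along its x from the closed end.
- tray_end (a point): Middle of the left end wall (outer face, half-way up) of the loose white drip tray, 85 mm wide, 320 mm long, 20 mm high, 250 g. It lies on the worktop part-way under the rack in its lane, sticking out at the left; y points left along its length. Push this end to the right (rack -y) to the stop; it starts 45 to 115 mm left of home.
- lab_timer: Bystander: flat grey laboratory timer 128x58x18 mm, lying on the worktop; origin under its centre.
- wash_bottle: Bystander: white wash bottle with red cap, 66x103x193 mm, standing; origin under its centre.
- round_brush: Bystander: round brush with wooden handle, 32x202x33 mm, lying; origin under its centre.
Things that resemble listed ones, but are neither listed nor needed, are in the scene too. There is more than one size of the part that bears short_cup_base; the job needs the largest.

How it is judged (in metres and radians):
On the way, in this order (a step that is already met when the one before it is completed fails the run):
1. both cups are home on their pegs (rim within 12 mm of the seat) with the peg bar still level (below 0.1 rad) ((distance between long_cup_rim and seat_left below 0.012 m or distance between long_cup_rim and seat_right below 0.012 m) and (distance between short_cup_rim and seat_left below 0.012 m or distance between short_cup_rim and seat_right below 0.012 m) and value of joint peg_bar below 0.1 rad), for 0.1 s.
2. the peg bar is tipped fully up (above 0.99 rad) with both cups on their pegs (value of joint peg_bar above 0.99 rad and (distance between long_cup_rim and seat_left below 0.015 m or distance between long_cup_rim and seat_right below 0.015 m) and (distance between short_cup_rim and seat_left below 0.015 m or distance between short_cup_rim and seat_right below 0.015 m)), for 0.1 s.
At the end, for the whole second after the job is handed in: The peg bar stands tipped fully up (above 0.99 rad of 1.047); each cup hangs mouth-down on a peg with the centre of its rim within 8 mm of the centre of the seat; the drip tray lies flat in its lane with its left end between rack y=170 and 202 mm (home is 188); cups and tray are at rest (value of joint peg_bar above 0.99 rad and (distance between long_cup_rim and seat_left below 0.008 m or distance between long_cup_rim and seat_right below 0.008 m) and (distance between short_cup_rim and seat_left below 0.008 m or distance between short_cup_rim and seat_right below 0.008 m) and y of tray_end in the frame of drain_rack between 0.17 and 0.202 m and z of tray_end in the frame of drain_rack below 0.02 m and angle between the y axis of tray_end and the y axis of drain_rack, either way round below 0.15 rad and linear speed of each of long_cup, short_cup, drip_tray below 0.03 m/s); the robot touches nothing.
It fails at once if the wash bottle is pushed more than 3 cm or knocked over (distance of wash_bottle from where it was at the start of the episode above 0.03 m).
It fails at once if the brush is pushed more than 3 cm or knocked over (distance of round_brush from where it was at the start of the episode above 0.03 m).
It fails at once if the timer is pushed more than 3 cm or knocked over (distance of lab_timer from where it was at the start of the episode above 0.03 m).
It also fails if it takes over 54 s, if anything falls off the work surface, if the arm or the gripper's body presses on something with over 40 N, if the wrist force passes 120 N, or if a joint passes its speed limit or range.

## Robot

A 7-joint arm with a two-finger parallel gripper is mounted at the origin on the work surface; the furniture and walls round the work are solid. World frame = base frame: x ahead of the robot, y to its left, z up, the work surface at z = 0. Lengths are in m, angles in degrees, forces in N, time in s.
With the tool pointing down it reaches from about 0.425 to 0.95 m from the base axis. Payload 16.7 kg.
Tool frame: the origin (TCP) lies at the very end of the fingers, on their centre line; the grasp point (between the pads) lies 19 mm behind it; z points along the fingers, y is the line along which they close (so a half turn about z gives the same grasp; the last joint's range is limited). The gripper opens to 94 mm and grips with 3 to 60 N. Pads are 16 mm wide; open, the fingers measure 119 mm over their backs; the gripper's body (75 mm by 177 mm) begins 78 mm behind the grasp point.
Start: joints at [68.44, 24.414, 4.234, 92.017, -1.954, 63.644, -3.845], TCP at [0.152, -0.658, 0.205] pointing down, gripper open.
Joint ranges: [-163.25, 163.25], [-28.42, 122.38], [-70.27, 78.77], [12.13, 141.07], [-58.53, 238.53], [9.26, 117.41], [-156.51, 156.51]. Speed limits (degrees/s): [108.29, 108.29, 136.94, 136.94, 172.46, 172.46, 172.46].

## Interface

Orientations are given as [roll, pitch, yaw] about the fixed x, y, z axes, in that order (R = Rz(yaw) Ry(pitch) Rx(roll)).
In Python, from station import env gives the robot as it stands.
- The arm moves only by the tool jog_arm, never from a script. Its argument "deltas" is a list of rows, each an object with "dp": the shift along the tool's x, y, z in cm, a list of three; "rot": the turn, a rotation vector about the tool's x, y, z in rad, a list of three; "grip": the opening in per cent of the stroke, from 0 (shut) to 100 (fully open). In form: [{"dp": [x, y, z], "rot": [wx, wy, wz], "grip": grip}, ...]. A call has 1 to 12 rows; each row shifts and turns the commanded pose from where the row before left it, along the tool's axes as they then stand; what a row does not reach is not made up. A row lasts 1/12 s, in which the tool goes at most 41.7 mm and 7.16 degrees, less where a joint would pass 70% of its speed; a pose out of reach is approached as far as the arm can. A call is refused whole if a number of a shift passes 4.17 or a number of a turn 0.125, either way. A call with a gripper value outside its range is refused whole. The fingers move at their own pace and stop on an object; "force" is the grip in N (left out, the last holds). Time passes only in rows, so rows that do not move let the fingers close. It gives the time, the measured TCP pose, the force, the opening and the grip force at its end, in the units of the state.
- env.observe(): the state, without advancing time (a new reading comes with each control period).
- env.snapshot(name): name is "scene" or "top" or "wrist"; returns (picture, depth): 480x640x3 uint8, red, green, blue; 480x640 float32, m along the optical axis (not along the pixel's ray), 0 where there is no reading.
- env.calibration(name): a dict with "K" (3x3 intrinsics, pixels), "world_to_cam" (4x4, takes a point from world to camera coordinates). Camera axes: x right, y up, looking along -z (the intrinsics and any distortion apply to the point x, -y, -z); pixel columns grow to the right and rows downward; lengths in m; the calibration is good to about 2 mm. A picture is of the moment at which its call begins: read the wrist's pose just before it. calibration takes no time and is no camera call; for the wrist camera it gives the pose at the moment of the call.
- env.job_done(): hands the job in; it is judged then, once.
The state is a dict: "clock": time; "joint_pos": joint angles; "qd": joint speeds; "effort": joint torques, N m; "ee_pos": TCP position; "eef_rot": TCP orientation; "wrist_force": force on the tool from outside, world axes, zero at the start; "torque": the same for the moment, N m; "width": finger opening in m; "finger_force": force on a finger pad.
Only numpy, scipy, OpenCV 4.12 (cv2) and the standard library are available. Lean on these libraries where they do the work, as an engineer would, in place of code of your own. Each camera call takes 0.05 s, during which the arm holds its last target. There are 200 camera calls.

## Working session

There is one attempt and no reset: what is moved stays moved. The work goes in short steps, Python scripts to look and compute and a tool call to move; the robot and the scene stay as the last step left them, time stands still between calls to the robot, and variables do not carry over. Pictures are saved under pics/ and viewed, at most 10 in all, crops included, and the job is handed in when it is done.

Besides the shell and the picture viewer there is one more tool, called after ">>>" as name(argument=value, ...) on one line, values as JSON. jog_arm: Moves the arm, as the interface text tells. Its arguments: {"type":"object","properties":{"deltas":{"type":"array"},"force":{"type":"number"}},"required":["deltas"]}

```bash
mkdir -p pics; cat > h.py <<'E'
import numpy as np, cv2
from station import env
def snap(name,f):
    im,d=env.snapshot(name); c=env.calibration(name)
    cv2.imwrite(f'pics/{f}.png',im[:,:,::-1]); np.savez(f'{f}.npz',im=im,d=d,K=c['K'],T=c['world_to_cam'])
def p3(f,u,v,r=1):
    z=np.load(f+'.npz'); d=z['d'][v-r:v+r+1,u-r:u+r+1]; d=np.median(d[d>0]); K=z['K']
    p=np.array([(u-K[0,2])/K[0,0]*d,-(v-K[1,2])/K[1,1]*d,-d,1]); return (np.linalg.inv(z['T'])@p)[:3]
def cloud(f):
    z=np.load(f+'.npz'); d=z['d'];K=z['K'];v,u=np.mgrid[:480,:640]
    P=np.stack([(u-K[0,2])/K[0,0]*d,-(v-K[1,2])/K[1,1]*d,-d,np.ones_like(d)],-1)@np.linalg.inv(z['T']).T
    return P[...,:3],z['im'],d>0
E
python3 - <<'E'
from h import *
snap('top','top');snap('scene','scene')
print(env.observe()); print(env.calibration('top'),env.calibration('scene'))
E
```

```text
{'clock': 0.1, 'joint_pos': array([68.43948778, 24.44392418,  4.2306833 , 92.0469732 , -1.95243679,
       63.64422997, -3.84586639]), 'qd': array([-0.01243021,  0.00363512, -0.06233503, -0.11669554,  0.01334194,
        0.00389673,  0.07863321]), 'effort': array([ 7.52466498e-03, -9.37466812e+01,  3.67702916e+00, -4.55046237e+01,
       -4.85270249e-02,  1.68072665e-02,  7.90183663e-05]), 'ee_pos': array([ 0.15167102, -0.65734498,  0.20488253]), 'eef_rot': array([-1.79937188e+02,  5.10414257e-03,  1.29930115e+01]), 'wrist_force': array([0.23290954, 0.39156223, 0.01750005]), 'torque': array([-1.06306501e-02, -1.56587618e-05,  1.28499479e-02]), 'finger_force': 0.0, 'width': 0.09396167006944861}
{'K': array([[594.89085496,   0.        , 318.24171965],
       [  0.        , 594.89085496, 241.78904846],
       [  0.        ,   0.        ,   1.        ]]), 'world_to_cam': array([[ 0.01070895, -0.99987684, -0.01147281,  0.01500712],
       [ 0.99430974,  0.0094318 ,  0.10610934, -0.5103686 ],
       [-0.10598806, -0.01254384,  0.99428828, -1.41563945],
       [ 0.        ,  0.        ,  0.        ,  1.        ]])} {'K': array([[596.10114428,   0.        , 318.17519776],
       [  0.        , 596.10114428, 238.73603863],
       [  0.        ,   0.        ,   1.        ]]), 'world_to_cam': array([[ 0.79489727, -0.6066129 , -0.01261461, -0.38331537],
       [ 0.42926339,  0.54756443,  0.71826606, -0.33213591],
       [-0.42880214, -0.57636272,  0.69565418, -1.50159908],
       [ 0.        ,  0.        ,  0.        ,  1.        ]])}
```

View pics/top.png

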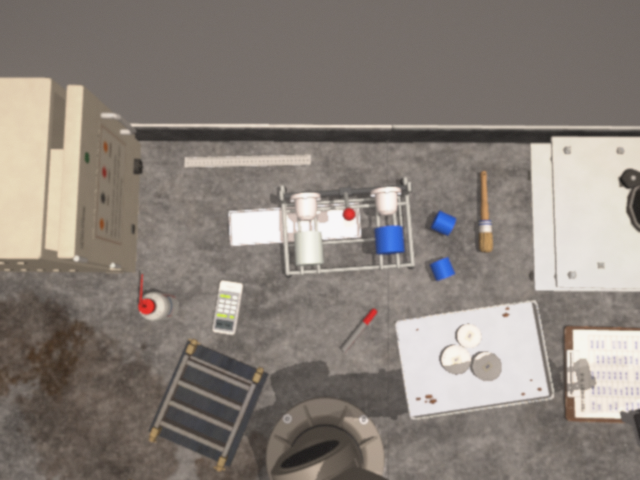

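View pics/scene.png

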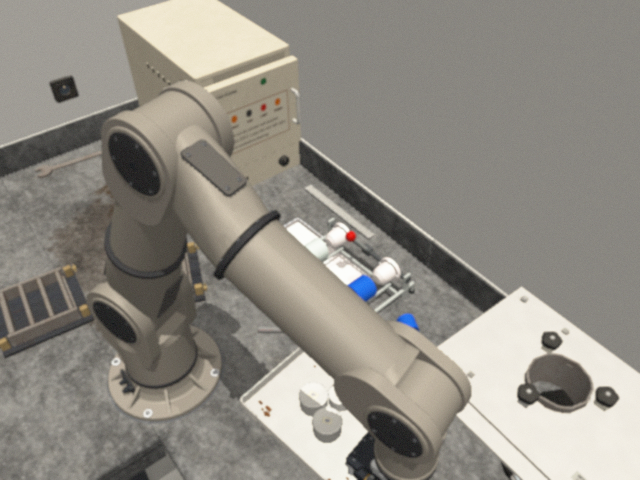

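The top view shows the pale cup at (308,247) in the left trough and the blue cup at (389,240) in the right. The smaller blue cups at (444,222) and (442,268) are decoys. The red ball is at (349,214); the other red things are the pen (370,315) and the bottle cap (148,306). The tray's left end is at about (229,228), the timer at (228,307) and the brush at (486,212). I'll check this in a close crop.

```bash
python3 - <<'E'
from h import *
im=cv2.imread('pics/top.png')[160:300,220:430]
cv2.imwrite('pics/crop.png',cv2.resize(im,None,fx=3.8,fy=3.8,interpolation=cv2.INTER_CUBIC))
P,im,ok=cloud('top'); im=im.astype(int)
v,u=np.mgrid[:480,:640]
box=(u>220)&(u<470)&(v>165)&(v<290)
R,G,B=im[...,0],im[...,1],im[...,2]
red=box&(R>130)&(G<60)&(B<70)&ok&(P[...,2]>.1); print('red',P[red].mean(0),P[red].max(0),red.sum())
blue=box&(B>120)&(R<80)&ok
n,l=cv2.connectedComponents(blue.astype(np.uint8))
for i in range(1,n):
    q=P[l==i]
    if len(q)>40: print('blue',len(q),u[l==i].mean(),v[l==i].mean(),q.min(0),q.max(0))
for x,y in [(308,247),(389,240),(306,208),(386,201),(281,190),(407,183),(287,272),(412,265),(349,213),(231,228)]: print(x,y,p3('top',x,y).round(4))
E
```

```text
red [ 0.55519241 -0.04661732  0.18537826] [ 0.56523009 -0.03905571  0.19086057] 56
blue 349 443.6790830945559 222.6160458452722 [ 0.53148357 -0.3082904   0.02142682] [ 0.58685604 -0.25543152  0.0557745 ]
blue 695 389.60287769784173 239.59856115107914 [ 0.47901327 -0.17960219  0.0668195 ] [ 0.54123685 -0.11454013  0.11401986]
blue 326 442.1441717791411 268.23312883435585 [ 0.4225331  -0.3027415  -0.00380646] [ 0.47290587 -0.25289621  0.0556476 ]
308 247 [0.4895 0.0425 0.1063]
389 240 [ 0.5074 -0.1428  0.1063]
306 208 [0.5808 0.0484 0.1007]
386 201 [ 0.5988 -0.1366  0.101 ]
281 190 [0.6249 0.108  0.089 ]
407 183 [ 0.645  -0.1876  0.0843]
287 272 [0.4354 0.094  0.04  ]
412 265 [ 0.4551 -0.2046  0.0405]
349 213 [ 0.5565 -0.0478  0.187 ]
231 228 [0.5444 0.2361 0.0081]
```

View pics/crop.png

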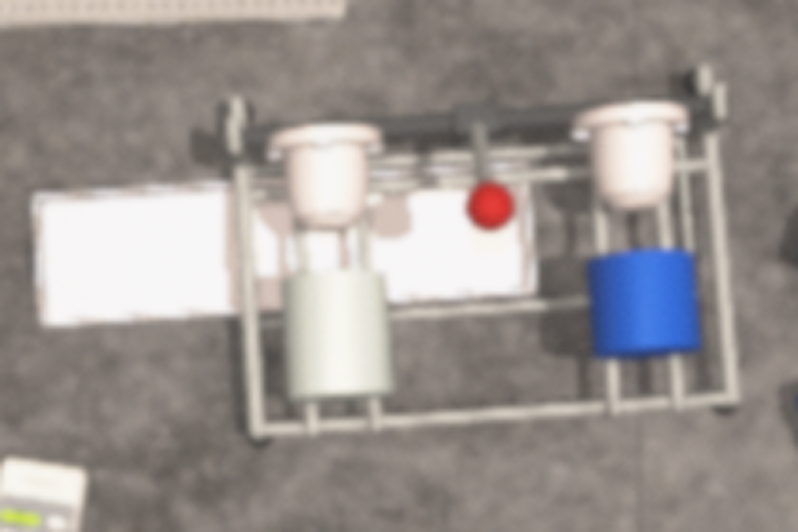

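```bash
python3 - <<'E'
from h import *
for x,y in [(545,200),(570,220),(632,180),(560,285),(486,240),(230,225),(231,215),(232,235),(148,306),(309,262),(310,265),(389,252),(230,290),(345,340),(372,312)]: print(x,y,p3('top',x,y).round(3))
P,im,ok=cloud('top');c,s=np.cos(np.radians(3.85)),np.sin(np.radians(3.85))
D=P-[.6245,-.0425,0]; x=D[...,0]*c+D[...,1]*s; y=-D[...,0]*s+D[...,1]*c; z=D[...,2]
for n,y0 in(('L',.095),('R',-.095)):
    m=ok&(abs(y-y0)<.012)&(z>.095)&(x<.0); h=np.sort(x[m]); g=np.argmax(np.diff(h)); print(n,h[0],h[g],h[g+1],h[-1])
m=ok&(z>.008)&(z<.03)&(y>.17)&(abs(x+.06)<.06)&(im.min(-1)>150); print('tray',y[m].max(),x[m].min(),x[m].max())
m=ok&(z>.17)&(abs(x+.07)<.04)&(abs(y)<.03); print('ball',x[m].mean(),y[m].mean(),z[m].max())
m=ok&(z>.03)&(z<.047)&(x<-.16)&(x>-.2)
for a in(-.13,-.05,0,.05,.13):
    k=m&(abs(y-a)<.02);print('front',a,x[k].mean())
E
```

```text
545 200 [ 0.592 -0.479  0.167]
570 220 [ 0.538 -0.502  0.239]
632 180 [ 0.614 -0.613  0.278]
560 285 [ 0.404 -0.477  0.239]
486 240 [ 0.518 -0.384  0.032]
230 225 [0.552 0.239 0.009]
231 215 [0.578 0.238 0.003]
232 235 [0.528 0.234 0.004]
148 306 [0.352 0.389 0.158]
309 262 [0.455 0.04  0.103]
310 265 [0.455 0.04  0.003]
389 252 [ 0.482 -0.145  0.086]
230 290 [0.392 0.233 0.017]
345 340 [ 0.274 -0.047  0.001]
372 312 [ 0.342 -0.111  0.017]
L -0.5706984036021148 -0.5330226197115525 -0.16553404189943555 -0.0026742296306450173
R -0.1491298372234572 -0.08862499356899216 -0.05678939171000198 -0.0002765907748689929
tray 0.7301522279084428 -0.10557299942130513 -0.004588019961975408
ball -0.06920153638016323 -0.0003296884725098016 0.19254657162037137
front -0.13 -0.17481789147279989
front -0.05 -0.1785850414573261
front 0 -0.17904778248019143
front 0.05 -0.17952606507907948
front 0.13 -0.17639867828466846
```

>>> jog_arm(deltas=[{"dp":[0,0,-4],"rot":[0,0,0],"grip":0},{"dp":[0,0,-4],"rot":[0,0,0],"grip":0},{"dp":[0,0,-4],"rot":[0,0,0],"grip":0}])

```text
clock: 0.35
ee_pos: [0.1515, -0.6571, 0.3263]
eef_rot: [-179.9, 0.0, 13.0]
wrist_force: [-0.6, -0.6, -0.5]
width: 0.0777
finger_force: 0.0
```

>>> jog_arm(deltas=[{"dp":[3.6,-0.8,-0.5],"rot":[0,0,-0.0592],"grip":0},{"dp":[3.6,-0.8,-0.5],"rot":[0,0,-0.0592],"grip":0},{"dp":[3.6,-0.8,-0.5],"rot":[0,0,-0.0592],"grip":0},{"dp":[3.6,-0.8,-0.5],"rot":[0,0,-0.0592],"grip":0},{"dp":[3.6,-0.8,0],"rot":[0,0,-0.0592],"grip":0},{"dp":[3.6,-0.8,0],"rot":[0,0,-0.0592],"grip":0},{"dp":[3.6,-0.8,0],"rot":[0,0,-0.0592],"grip":0},{"dp":[3.6,-0.8,0],"rot":[0,0,-0.0592],"grip":0},{"dp":[3.6,-0.8,0],"rot":[0,0,-0.0592],"grip":0},{"dp":[3.6,-0.8,0],"rot":[0,0,-0.0592],"grip":0},{"dp":[3.6,-0.8,0],"rot":[0,0,-0.0592],"grip":0},{"dp":[3.6,-0.8,0],"rot":[0,0,-0.0592],"grip":0}])

```text
clock: 1.35
ee_pos: [0.4633, -0.354, 0.3451]
eef_rot: [-180.0, -0.0, 53.9]
wrist_force: [0.5, -1.0, -0.3]
width: 0.0009
finger_force: 0.0
```

>>> jog_arm(deltas=[{"dp":[3.6,0,0],"rot":[0,0,-0.0592],"grip":0},{"dp":[3.6,0,0],"rot":[0,0,-0.0592],"grip":0},{"dp":[3.6,0,0],"rot":[0,0,-0.0592],"grip":0},{"dp":[3.6,0,0],"rot":[0,0,-0.0592],"grip":0},{"dp":[3.6,0,0],"rot":[0,0,-0.0592],"grip":0},{"dp":[3.6,0,0],"rot":[0,0,-0.0592],"grip":0},{"dp":[3.6,0,0],"rot":[0,0,-0.0592],"grip":0},{"dp":[3.6,0,0],"rot":[0,0,-0.0592],"grip":0},{"dp":[3.6,0,0],"rot":[0,0,-0.0592],"grip":0},{"dp":[3.6,0,0],"rot":[0,0,-0.0592],"grip":0},{"dp":[3.6,0,0],"rot":[0,0,-0.0592],"grip":0},{"dp":[3.6,0,0],"rot":[0,0,-0.0592],"grip":0}])

```text
clock: 2.35
ee_pos: [0.5907, 0.0491, 0.3451]
eef_rot: [-180.0, -0.0, 94.6]
wrist_force: [0.2, -0.8, -0.4]
width: 0.0004
finger_force: 0.0
```

>>> jog_arm(deltas=[{"dp":[3.8,-0.54,0],"rot":[0,0,0.013],"grip":0},{"dp":[3.8,-0.54,0],"rot":[0,0,0],"grip":0},{"dp":[3.8,-0.54,0],"rot":[0,0,0],"grip":0},{"dp":[3.8,-0.54,0],"rot":[0,0,0],"grip":0},{"dp":[3.8,-0.54,0],"rot":[0,0,0],"grip":0},{"dp":[3.8,-0.54,0],"rot":[0,0,0],"grip":0},{"dp":[0,0,4],"rot":[0,0,0],"grip":0},{"dp":[0,0,4],"rot":[0,0,0],"grip":0},{"dp":[0,0,4],"rot":[0,0,0],"grip":0},{"dp":[0,0,4],"rot":[0,0,0],"grip":0},{"dp":[0,0,0],"rot":[0,0,0],"grip":0}])

```text
clock: 3.27
ee_pos: [0.5402, 0.2703, 0.1783]
eef_rot: [-179.5, 0.2, 93.7]
wrist_force: [-1.0, -0.9, -0.1]
width: 0.0011
finger_force: 0.0
```

>>> jog_arm(deltas=[{"dp":[0,0.2,4],"rot":[0,0,0],"grip":0},{"dp":[0,0,4],"rot":[0,0,0],"grip":0},{"dp":[0,0,4],"rot":[0,0,0],"grip":0},{"dp":[0,0,3],"rot":[0,0,0],"grip":0},{"dp":[0,0,1.7],"rot":[0,0,0],"grip":0},{"dp":[0,0,0],"rot":[0,0,0],"grip":0},{"dp":[0,0,0],"rot":[0,0,0],"grip":0}])

```text
clock: 3.85
ee_pos: [0.5461, 0.2733, 0.0197]
eef_rot: [180.0, -0.0, 93.6]
wrist_force: [-0.1, 0.0, 1.0]
width: 0.0005
finger_force: 0.0
```

>>> jog_arm(deltas=[{"dp":[0,-0.3,0.9],"rot":[0,0,0],"grip":0},{"dp":[-1,0,0],"rot":[0,0,0],"grip":0},{"dp":[-1,0,0],"rot":[0,0,0],"grip":0},{"dp":[-1.2,0,0],"rot":[0,0,0],"grip":0},{"dp":[-1.2,0,0],"rot":[0,0,0],"grip":0},{"dp":[-1.2,0,0],"rot":[0,0,0],"grip":0},{"dp":[-1.2,0,0],"rot":[0,0,0],"grip":0},{"dp":[-1.2,0,0],"rot":[0,0,0],"grip":0},{"dp":[-1.2,0,0],"rot":[0,0,0],"grip":0},{"dp":[-1.2,0,0],"rot":[0,0,0],"grip":0},{"dp":[-0.6,0,0],"rot":[0,0,0],"grip":0},{"dp":[0,0,0],"rot":[0,0,0],"grip":0}])

```text
clock: 4.85
ee_pos: [0.5496, 0.1605, 0.0093]
eef_rot: [-180.0, 0.1, 93.5]
wrist_force: [-0.3, 0.2, 0.2]
width: 0.0003
finger_force: 0.0
```

>>> jog_arm(deltas=[{"dp":[-0.3,0,0],"rot":[0,0,0],"grip":0},{"dp":[-0.3,0,0],"rot":[0,0,0],"grip":0},{"dp":[-0.2,0,0],"rot":[0,0,0],"grip":0},{"dp":[-0.2,0,0],"rot":[0,0,0],"grip":0},{"dp":[0,0,0],"rot":[0,0,0],"grip":0},{"dp":[0,0,0],"rot":[0,0,0],"grip":0}])

```text
clock: 5.35
ee_pos: [0.5501, 0.1529, 0.0095]
eef_rot: [-180.0, 0.0, 93.7]
wrist_force: [0.4, 0.5, -0.4]
width: 0.0003
finger_force: 0.0
```

>>> jog_arm(deltas=[{"dp":[-0.2,0,0],"rot":[0,0,0],"grip":0},{"dp":[-0.2,0,0],"rot":[0,0,0],"grip":0},{"dp":[-0.1,0,0],"rot":[0,0,0],"grip":0},{"dp":[0,0,0],"rot":[0,0,0],"grip":0}])

```text
clock: 5.68
ee_pos: [0.5503, 0.1503, 0.0097]
eef_rot: [180.0, -0.2, 93.7]
wrist_force: [-2.2, 11.7, -1.5]
width: 0.0007
finger_force: 5.6
```

```bash
python3 - <<'E'
from h import *
print(env.observe()['wrist_force'],env.observe()['joint_pos'])
snap('top','top2')
im=cv2.imread('pics/top2.png')[160:300,180:430]
cv2.imwrite('pics/crop2.png',cv2.resize(im,None,fx=3.2,fy=3.2,interpolation=cv2.INTER_CUBIC))
E
```

```text
[-2.24054263 11.73491857 -1.46527136] [  3.50855335  32.47855398 -31.92555928 112.36910355  24.92869872
  41.91888692 -39.52823207]
```

View pics/crop2.png

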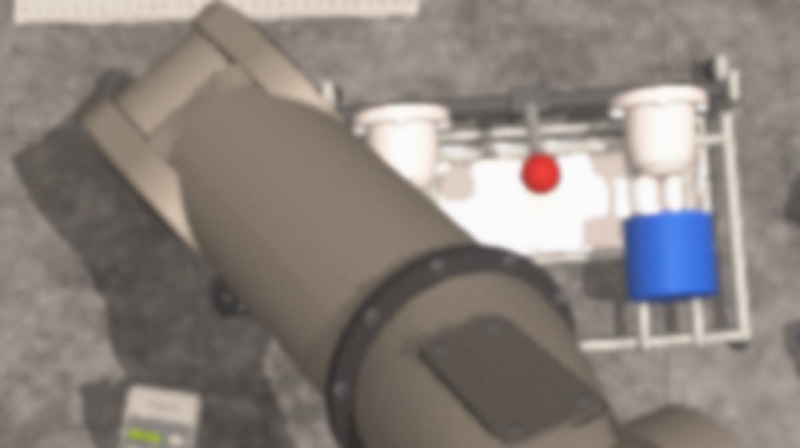

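The crop shows the tray running on under the right trough, and it stopped against about 12 N, so it is home (end at rack y≈0.189). Next are the cups, starting with the left.

>>> jog_arm(deltas=[{"dp":[1,0,0],"rot":[0,0,0],"grip":0},{"dp":[1,0,0],"rot":[0,0,0],"grip":0},{"dp":[0,0,-4],"rot":[0,0,0],"grip":0},{"dp":[0,0,-4],"rot":[0,0,0],"grip":0},{"dp":[0,0,-4],"rot":[0,0,0],"grip":0},{"dp":[0,0,-4],"rot":[0,0,0],"grip":0},{"dp":[0,0,-3],"rot":[0,0,0],"grip":0},{"dp":[-2.8,-3.1,0],"rot":[0,0,0],"grip":0},{"dp":[-2.8,-3.1,0],"rot":[0,0,0],"grip":0},{"dp":[-2.8,-3.1,0],"rot":[0,0,0],"grip":0},{"dp":[-2.8,-3.1,0],"rot":[0,0,0],"grip":0},{"dp":[0,0,0],"rot":[0,0,0],"grip":0}])

```text
clock: 6.73
ee_pos: [0.4282, 0.0438, 0.1991]
eef_rot: [-179.9, 0.2, 93.4]
wrist_force: [2.6, -0.7, 1.2]
width: 0.0001
finger_force: 0.0
```

```bash
cat >> h.py <<'E'
def rack(p=None):
    p=env.observe()['ee_pos'] if p is None else p
    a=np.radians(3.85);c,s=np.cos(a),np.sin(a);d=p-np.array([.6245,-.0425,0]);return np.round([d[0]*c+d[1]*s,-d[0]*s+d[1]*c,d[2]],4)
E
python3 -c "
from h import *
print(rack(),env.observe()['eef_rot'],env.observe()['wrist_force'],env.observe()['joint_pos'])"
```

```text
[-0.19    0.0993  0.1991] [-179.87586356    0.2136765    93.41473411] [ 2.57002094 -0.68871238  1.15965232] [ 22.58492526   4.0153746  -38.06926161 120.1830988    3.17466448
  56.86009151 -13.74571851]
```

>>> jog_arm(deltas=[{"dp":[-0.4,-0.2,4],"rot":[0,0,0],"grip":0},{"dp":[0,0,4],"rot":[0,0,0],"grip":0},{"dp":[0,0,3],"rot":[0,0,0],"grip":0},{"dp":[0,0,1.9],"rot":[0,0,0],"grip":0},{"dp":[0,0,0],"rot":[0,0,0],"grip":0},{"dp":[0,0,0],"rot":[0,0,0],"grip":0}])

```text
clock: 7.23
ee_pos: [0.4307, 0.0451, 0.0704]
eef_rot: [-179.9, -0.0, 93.7]
wrist_force: [-0.2, -0.3, 0.7]
width: 0.0006
finger_force: 0.0
```

```bash
python3 -c "
from h import *
print(rack(),env.observe()['eef_rot'],env.observe()['wrist_force'],env.observe()['joint_pos'])"
```

```text
[-0.1874  0.1004  0.0704] [-1.79899040e+02 -2.68241318e-02  9.37108858e+01] [-0.24813646 -0.34161527  0.6528457 ] [ 17.75982902  16.17246388 -36.10249584 127.16293811  14.51152023
  40.65867176 -24.66144433]
```

>>> jog_arm(deltas=[{"dp":[-0.5,0,1.2],"rot":[0,0,0],"grip":0},{"dp":[0,0.8,0],"rot":[0,0,0],"grip":0},{"dp":[0,0.8,0],"rot":[0,0,0],"grip":0},{"dp":[0,0.8,0],"rot":[0,0,0],"grip":0},{"dp":[0,0.8,0],"rot":[0,0,0],"grip":0},{"dp":[0,0.8,0],"rot":[0,0,0],"grip":0},{"dp":[0,0.8,0],"rot":[0,0,0],"grip":0},{"dp":[0,0.8,0],"rot":[0,0,0],"grip":0},{"dp":[0,0.8,0],"rot":[0,0,0],"grip":0},{"dp":[0,0.8,0],"rot":[0,0,0],"grip":0},{"dp":[0,0.4,0],"rot":[0,0,0],"grip":0},{"dp":[0,0,0],"rot":[0,0,0],"grip":0}])

```text
clock: 8.23
ee_pos: [0.5082, 0.0445, 0.0584]
eef_rot: [180.0, -0.0, 93.6]
wrist_force: [-0.7, -0.6, 0.3]
width: 0.0005
finger_force: 0.0
```

```bash
python3 -c "
from h import *
print(rack(),env.observe()['eef_rot'],env.observe()['wrist_force'])"
```

```text
[-0.1102  0.0946  0.0584] [ 1.79978831e+02 -2.69187534e-02  9.36401691e+01] [-0.73163813 -0.58282933  0.2915508 ]
```

>>> jog_arm(deltas=[{"dp":[0,0.2,0],"rot":[0,0,0],"grip":0},{"dp":[0,0.2,0],"rot":[0,0,0],"grip":0},{"dp":[0,0.2,0],"rot":[0,0,0],"grip":0},{"dp":[0,0.2,0],"rot":[0,0,0],"grip":0},{"dp":[0,0.1,0],"rot":[0,0,0],"grip":0},{"dp":[0,0,0],"rot":[0,0,0],"grip":0}])

```text
clock: 8.73
ee_pos: [0.5158, 0.0449, 0.0583]
eef_rot: [-179.9, -0.0, 93.7]
wrist_force: [-3.5, 0.4, -0.1]
width: 0.0004
finger_force: 1.4
```

```bash
python3 -c "
from h import *
print(rack(),env.observe()['eef_rot'],env.observe()['wrist_force'])"
```

```text
[-0.1025  0.0945  0.0583] [-1.79946286e+02 -6.75701884e-04  9.36560347e+01] [-3.5270789   0.43297633 -0.11722137]
```

>>> jog_arm(deltas=[{"dp":[0,0.2,0],"rot":[0,0,0],"grip":0},{"dp":[0,0.1,0],"rot":[0,0,0],"grip":0},{"dp":[0,0,0],"rot":[0,0,0],"grip":0}])

```text
clock: 8.98
ee_pos: [0.5162, 0.045, 0.058]
eef_rot: [-179.7, 0.1, 93.7]
wrist_force: [-20.4, -0.0, 12.3]
width: 0.0004
finger_force: 10.1
```

```bash
python3 -c "
from h import *
print(rack(),env.observe()['eef_rot'],env.observe()['wrist_force'])"
```

```text
[-0.1022  0.0945  0.058 ] [-1.79686359e+02  5.61218647e-02  9.36893312e+01] [-2.03749635e+01 -1.77325125e-03  1.23487649e+01]
```

>>> jog_arm(deltas=[{"dp":[0,-1.8,0],"rot":[0,0,0],"grip":0},{"dp":[0,-3,0],"rot":[0,0,0],"grip":0},{"dp":[0,-3,-3.0],"rot":[0,0,0],"grip":0},{"dp":[0,0,-3.5],"rot":[0,0,0],"grip":0},{"dp":[-2,0,-2],"rot":[0,0,0],"grip":0},{"dp":[-4,0,0],"rot":[0,0,0],"grip":0},{"dp":[-4,0,0],"rot":[0,0,0],"grip":0},{"dp":[-4,0,0],"rot":[0,0,0],"grip":0},{"dp":[-4,0,0],"rot":[0,0,0],"grip":0},{"dp":[-1,0,2],"rot":[0,0,0],"grip":0},{"dp":[0,0,2],"rot":[0,0,0],"grip":0},{"dp":[0,0,0],"rot":[0,0,0],"grip":0}])

```text
clock: 9.98
ee_pos: [0.4524, -0.1502, 0.1004]
eef_rot: [-179.8, -0.1, 93.5]
wrist_force: [-1.0, 0.5, -0.9]
width: 0.0006
finger_force: 0.0
```

```bash
python3 -c "
from h import *
print(rack(),env.observe()['eef_rot'],env.observe()['wrist_force'])"
```

```text
[-0.1789 -0.0959  0.1004] [-1.79829885e+02 -8.28527618e-02  9.35354218e+01] [-1.01130901  0.48536716 -0.92708056]
```

>>> jog_arm(deltas=[{"dp":[0,0,3],"rot":[0,0,0],"grip":0},{"dp":[0.1,0,1.2],"rot":[0,0,0],"grip":0},{"dp":[0,0.6,0],"rot":[0,0,0],"grip":0},{"dp":[0,0.8,0],"rot":[0,0,0],"grip":0},{"dp":[0,0.9,0],"rot":[0,0,0],"grip":0},{"dp":[0,0.9,0],"rot":[0,0,0],"grip":0},{"dp":[0,0.9,0],"rot":[0,0,0],"grip":0},{"dp":[0,0.9,0],"rot":[0,0,0],"grip":0},{"dp":[0,0.9,0],"rot":[0,0,0],"grip":0},{"dp":[0,0.9,0],"rot":[0,0,0],"grip":0},{"dp":[0,0.9,0],"rot":[0,0,0],"grip":0},{"dp":[0,0.5,0],"rot":[0,0,0],"grip":0}])

```text
clock: 10.98
ee_pos: [0.5372, -0.143, 0.061]
eef_rot: [180.0, -0.0, 93.7]
wrist_force: [-0.6, 0.7, 0.4]
width: 0.0003
finger_force: 0.5
```

>>> jog_arm(deltas=[{"dp":[0,0.2,0],"rot":[0,0,0],"grip":0},{"dp":[0,0.2,0],"rot":[0,0,0],"grip":0},{"dp":[0,0.2,0],"rot":[0,0,0],"grip":0},{"dp":[0,0.2,0],"rot":[0,0,0],"grip":0},{"dp":[0,0.1,0],"rot":[0,0,0],"grip":0},{"dp":[0,0,0],"rot":[0,0,0],"grip":0}])

```text
clock: 11.48
ee_pos: [0.5449, -0.1427, 0.061]
eef_rot: [180.0, -0.0, 93.6]
wrist_force: [-0.6, -0.0, 0.4]
width: 0.0006
finger_force: 0.0
```

```bash
python3 -c "
from h import *
print(rack(),env.observe()['eef_rot'],env.observe()['wrist_force'])"
```

```text
[-0.0861 -0.0946  0.061 ] [ 1.79990203e+02 -2.17819393e-03  9.36489600e+01] [-0.64107759 -0.04203836  0.37532573]
```

>>> jog_arm(deltas=[{"dp":[0,0.1,0],"rot":[0,0,0],"grip":0},{"dp":[0,0.1,0],"rot":[0,0,0],"grip":0},{"dp":[0,0.1,0],"rot":[0,0,0],"grip":0},{"dp":[0,0,0],"rot":[0,0,0],"grip":0}])

```text
clock: 11.82
ee_pos: [0.5456, -0.1426, 0.0605]
eef_rot: [-179.8, -0.0, 93.6]
wrist_force: [-13.2, 0.7, 7.9]
width: 0.0003
finger_force: 6.4
```

```bash
python3 - <<'E'
from h import *
print(rack(),env.observe()['eef_rot'],env.observe()['wrist_force'])
snap('scene','s2');snap('top','t2')
a=cv2.resize(cv2.imread('pics/s2.png')[200:320,260:430],(800,565),interpolation=cv2.INTER_CUBIC)
b=cv2.resize(cv2.imread('pics/t2.png')[170:285,230:430],(800,460),interpolation=cv2.INTER_CUBIC)
cv2.imwrite('pics/v2.png',cv2.resize(np.vstack([a,b]),(468,600)))
E
```

```text
[-0.0855 -0.0946  0.0605] [-1.79758437e+02 -5.70437050e-03  9.36389888e+01] [-13.23627191   0.6602997    7.85716779]
```

View pics/v2.png

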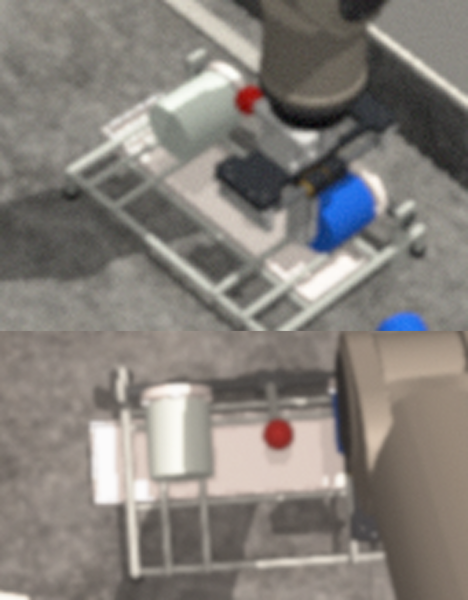

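Both cups sit against their flanges and both pushes ended on a hard stop. Next is the lever.

>>> jog_arm(deltas=[{"dp":[0,-1.5,0],"rot":[0,0,0],"grip":0},{"dp":[0,-2.5,0],"rot":[0,0,0],"grip":0},{"dp":[0,0,-3.5],"rot":[0,0,0],"grip":0},{"dp":[0,0,-3.5],"rot":[0,0,0],"grip":0},{"dp":[0,0,-3.5],"rot":[0,0,0],"grip":0},{"dp":[3.1,0,0],"rot":[0,0,0],"grip":0},{"dp":[3.2,0,0],"rot":[0,0,0],"grip":0},{"dp":[3.2,0,0],"rot":[0,0,0],"grip":0},{"dp":[0,0,0],"rot":[0,0,0],"grip":0},{"dp":[0,0,0],"rot":[0,0,0],"grip":0}])

```text
clock: 12.75
ee_pos: [0.5019, -0.0488, 0.1663]
eef_rot: [180.0, 0.0, 93.8]
wrist_force: [-0.4, -0.6, -0.5]
width: 0.0006
finger_force: 0.0
```

```bash
python3 -c "
from h import *
print(rack(),env.observe()['eef_rot'],env.observe()['wrist_force'])"
```

```text
[-0.1227  0.002   0.1663] [1.79955296e+02 7.00457288e-03 9.38290430e+01] [-0.41642582 -0.56311586 -0.46058779]
```

>>> jog_arm(deltas=[{"dp":[-0.2,1.5,0],"rot":[0,0,0],"grip":0},{"dp":[0,0.9,0],"rot":[0,0,0],"grip":0},{"dp":[0,0.8,0],"rot":[0,0,0],"grip":0},{"dp":[0,0.8,0],"rot":[0,0,0],"grip":0},{"dp":[0,0.8,0],"rot":[0,0,0],"grip":0},{"dp":[0,0.8,-0.1],"rot":[0,0,0],"grip":0},{"dp":[0,0.8,-0.1],"rot":[0,0,0],"grip":0},{"dp":[0,0.8,-0.1],"rot":[0,0,0],"grip":0},{"dp":[0,0.8,-0.1],"rot":[0,0,0],"grip":0},{"dp":[0,0.8,-0.1],"rot":[0,0,0],"grip":0},{"dp":[0,0.8,-0.1],"rot":[0,0,0],"grip":0},{"dp":[0,0,0],"rot":[0,0,0],"grip":0}])

```text
clock: 13.75
ee_pos: [0.5985, -0.0468, 0.1716]
eef_rot: [-180.0, -0.0, 93.6]
wrist_force: [-0.2, -1.7, -0.7]
width: 0.0003
finger_force: 0.0
```

```bash
python3 -c "
from h import *
print(rack(),env.observe()['eef_rot'],env.observe()['wrist_force'])"
```

```text
[-0.0262 -0.0025  0.1716] [-1.79954909e+02 -2.28309928e-02  9.35967169e+01] [-0.18308793 -1.68047744 -0.70203025]
```

>>> jog_arm(deltas=[{"dp":[0,0.8,0],"rot":[0,0,0],"grip":0},{"dp":[0.1,0.8,0],"rot":[0,0,0],"grip":0},{"dp":[0.1,0.8,0],"rot":[0,0,0],"grip":0},{"dp":[0,0.8,0],"rot":[0,0,0],"grip":0},{"dp":[0,0.6,0],"rot":[0,0,0],"grip":0},{"dp":[0,0.4,0],"rot":[0,0,0],"grip":0},{"dp":[0,0.3,0],"rot":[0,0,0],"grip":0},{"dp":[0,0.2,0],"rot":[0,0,0],"grip":0},{"dp":[0,0.2,0],"rot":[0,0,0],"grip":0},{"dp":[0,0,0],"rot":[0,0,0],"grip":0}])

```text
clock: 14.58
ee_pos: [0.6451, -0.0419, 0.1704]
eef_rot: [-179.8, -0.0, 93.6]
wrist_force: [-5.7, 0.2, -4.3]
width: 0.0003
finger_force: 2.5
```

```bash
python3 -c "
from h import *
print(rack(),env.observe()['eef_rot'],env.observe()['wrist_force'])
snap('scene','s3')
cv2.imwrite('pics/v3.png',cv2.resize(cv2.imread('pics/s3.png')[180:320,240:440],(800,560),interpolation=cv2.INTER_CUBIC))"
```

```text
[ 0.0206 -0.0007  0.1704] [-1.79781219e+02 -5.62785321e-03  9.36086139e+01] [-5.74416147  0.21885869 -4.27189812]
```

View pics/v3.png

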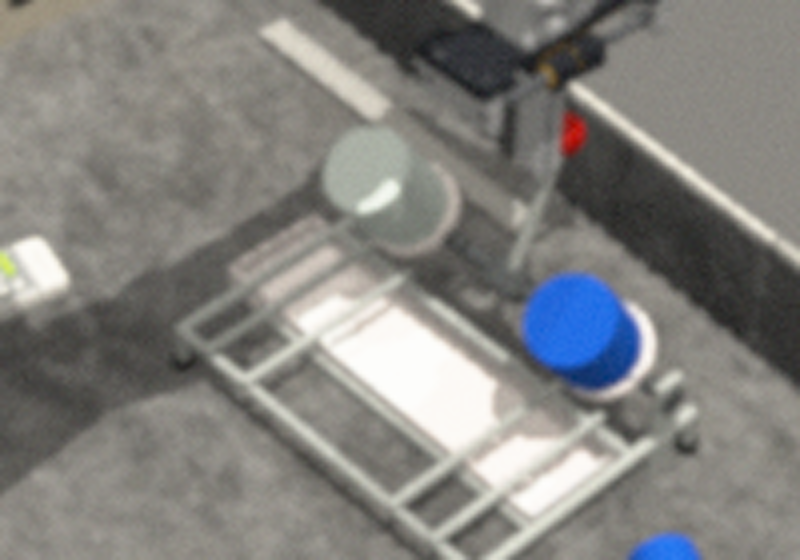

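Both cups have tipped up with the bar. I'll keep pressing to the end stop.

>>> jog_arm(deltas=[{"dp":[0,0.2,0],"rot":[0,0,0],"grip":0},{"dp":[0,0.2,0],"rot":[0,0,0],"grip":0},{"dp":[0,0.2,0],"rot":[0,0,0],"grip":0},{"dp":[0,0.1,0],"rot":[0,0,0],"grip":0},{"dp":[0,0,0],"rot":[0,0,0],"grip":0},{"dp":[0,0,0],"rot":[0,0,0],"grip":0}])

```text
clock: 15.13
ee_pos: [0.6497, -0.0416, 0.1703]
eef_rot: [-179.5, 0.0, 93.6]
wrist_force: [-20.8, -1.2, 5.9]
width: 0.0003
finger_force: 10.7
```

```bash
python3 -c "
from h import *
print(rack(),env.observe()['eef_rot'],env.observe()['wrist_force'])"
```

```text
[ 0.0252 -0.0008  0.1703] [-1.79526569e+02  2.84807998e-02  9.36076169e+01] [-20.81619361  -1.23196867   5.9405723 ]
```

>>> jog_arm(deltas=[{"dp":[0,-1,0],"rot":[0,0,0],"grip":0},{"dp":[0,-2,0],"rot":[0,0,0],"grip":0},{"dp":[0,-2,-1],"rot":[0,0,0],"grip":0},{"dp":[0,-1,-4],"rot":[0,0,0],"grip":0},{"dp":[0,0,-4],"rot":[0,0,0],"grip":0},{"dp":[0,0,-4],"rot":[0,0,0],"grip":0},{"dp":[0,-4,-2],"rot":[0,0,0],"grip":0},{"dp":[0,-4,0],"rot":[0,0,0],"grip":0},{"dp":[0,0,0],"rot":[0,0,0],"grip":0},{"dp":[0,0,0],"rot":[0,0,0],"grip":0}])

```text
clock: 15.97
ee_pos: [0.5154, -0.0503, 0.3214]
eef_rot: [179.9, 0.1, 93.6]
wrist_force: [0.9, -0.2, 0.5]
width: 0.0004
finger_force: 0.0
```

```bash
python3 - <<'E'
from h import *
snap('scene','s4');snap('top','t4')
a=cv2.resize(cv2.imread('pics/s4.png')[190:320,260:430],(600,459),interpolation=cv2.INTER_CUBIC)
b=cv2.resize(cv2.imread('pics/t4.png')[150:285,230:430],(600,405),interpolation=cv2.INTER_CUBIC)
cv2.imwrite('pics/v4.png',cv2.resize(np.vstack([a,b]),(416,600)))
for f in('s4','t4'):
    P,im,ok=cloud(f);im=im.astype(int)
    m=ok&(im[...,0]>130)&(im[...,1]<70)&(im[...,2]<80)&(P[...,2]>.12)&(abs(P[...,0]-.67)<.08)&(abs(P[...,1]+.04)<.05)
    if m.sum(): print(f,m.sum(),rack(P[m].mean(0)),P[m].max(0))
E
```

```text
s4 77 [ 0.0472 -0.003   0.1946] [ 0.68757527 -0.0250901   0.20405368]
```

View pics/v4.png

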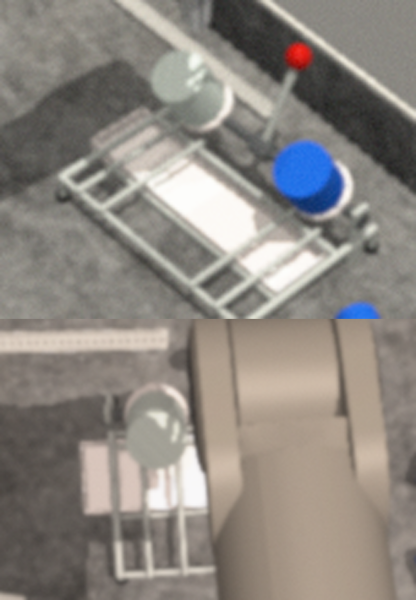

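The bar is tipped against its stop, both cups are seated, the tray is in, and the arm is clear. Handing in.

```bash
python3 -c "
from station import env
print(env.job_done())"
```

```text
the job is handed in; nothing more can be done
None
```

I handed the job in at about 16 s of the 54 s allowed, but the station gave no pass or fail result. Both cups were pushed to a hard stop on their pegs, the lever was pressed to its end stop, the tray was pushed in against its stop (left end at about rack y = 189 mm), and the bottle, brush and timer were left untouched.

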